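# Weigh a mosaic sample on the sprung hook scale

### The arm

A 6-joint arm with a two-finger parallel gripper is mounted at the origin on the work surface. World frame = base frame: x ahead of the robot, y to its left, z up, the work surface at z = 0. Lengths are in m, angles in rad, forces in N, time in s.
With the tool pointing down it reaches from about 0.375 to 0.9 m from the base axis. Payload 3.1 kg.
Tool frame: the origin (TCP) lies at the very end of the fingers, on their centre line; the grasp point (between the pads) lies 19 mm behind it; z points along the fingers, y is the line along which they close (so a half turn about z gives the same grasp; the last joint's range is limited). The gripper opens to 87 mm and grips with 3 to 60 N. Pads are 19 mm wide; open, the fingers measure 117 mm over their backs; the gripper's body (75 mm by 190 mm) begins 51 mm behind the grasp point.
Start: joints at [-1.379, 0.527, 1.433, -0, 1.181, -0.178], TCP at [0.226, -0.582, 0.2] pointing down, gripper open.
Joint ranges: [-3.08, 3.08], [-0.75, 2.2], [0.22, 2.44], [-1.43, 4.57], [0, 2.65], [-2.85, 2.85]. Speed limits (rad/s): [2.79, 2.79, 3.14, 3.14, 3.14, 3.14].

### API

Orientations are given as a unit quaternion [x, y, z, w].
In Python, from plant import r, eoat, vision, workorder gives the robot as it stands. The module is installed in compiled form; this text tells all that it offers. Calls block until the motion is done:
- r.move_ptp(position, orientation): joint-space move of the TCP to a pose.
- r.movel(position, vel=0.15, frame=None, threshold=None): straight line of the TCP; frame=None keeps the orientation; vel is the mean speed in m/s. With threshold (N) it stops when the force on the tool has changed by that much, and returns True; else False.
- r.move_joints(angles): joint-space move.
- eoat.ungrasp() and eoat.gripper_close(squeeze=None): open the fingers fully, or close them until they stop; squeeze is the grip in N (None keeps the last).
- r.sleep(seconds).
- r.inverse_kinematics(position, orientation): joint angles nearest the present ones, or None.
- r.observe(): the state.
- vision.grab_frame(name): name is "side" or "top"; returns a dict with "pixels" (384x512x3 uint8, red, green, blue), "K" (3x3 intrinsics, pixels), "cam_to_world" (4x4, takes a point from camera to world coordinates). Camera axes: x right, y down, z forward; pixel columns grow to the right and rows downward; lengths in m; the calibration is good to about 2 mm. A picture is of the moment at which its call begins. There is no depth.
A pose or a line that the arm cannot do raises r.PlanningError and nothing moves.
- workorder.finish_job(): hands the job in; it is judged then, once.
The state is a dict: "time": time; "joint_positions": joint angles; "qd": joint speeds; "joint_torque": joint torques, N m; "tcp_pos": TCP position; "tool_rot": TCP orientation; "contact_force": force on the tool from outside, world axes, zero at the start; "torque": the same for the moment, N m; "width": finger opening in m; "finger_force": force on a finger pad.
Only numpy, scipy, OpenCV 4.12 (cv2) and the standard library are available. Lean on these libraries where they do the work, as an engineer would, in place of code of your own. Each camera call takes 0.05 s, during which the arm holds its last target. There are 200 camera calls.

### The job

Weigh the red mosaic sample: hang it by its wire bail on the hook of the spring scale, ease its weight onto the hook at a few centimetres a second so that the hook never jumps or drops, and let go so that it hangs free and still for at least two seconds. Then take it by its grip, ease it off the hook just as slowly and stand it gently, upright, on the floor of the wooden tray. Don't push against the scale, and leave the other things where they are.

Things in the scene. Friction and masses are not known exactly. Their poses are not given: they have to be found in the camera images.
- red_sample: The sample to weigh: grey concrete block 44 (x) x 70 (y) x 50 (z) mm with red stone chips, a steel wire bail on top and a red grip above that; 165 mm tall in all. Its weight is unknown, 0.13 to 0.53 kg, different from run to run. Origin: centre of the underside, z up.
- red_sample_grip (a point): Centre of the red grip, 149 mm above the sample's origin. The grip is 22 x 22 mm and 32 mm tall, on a thin stem over the middle of the bail. The sample is heavy for it and can swing in a light grasp: hold it firmly, move smoothly.
- red_sample_eye (a point): Underside of the middle of the bail's crossbar, 112.5 mm above the sample's origin: the point that must sit in the hook. The bail is a 7 mm wire loop in the block's y-z plane: uprights at y = -27 and +27 mm, a crossbar along y that peaks in its middle, 62 mm of free height below it.
- scale: Spring scale: fixed white column 40 x 50 mm, 316 mm tall, on a dark steel base 120 x 150 mm. Origin on the table below the column; x points from the hook to the column. The hook arm, an 8 mm steel rod, sticks out of the column's front along -x and ends in an upturned V hook whose bottom is 120 mm out from the origin.
- hook_seat (a point): Bottom of the hook's V, on top of the rod; 230 mm above the table unloaded, sinks with load. Axes as the scale's. The point rises 24 mm above it, 20 mm out along -x; the column side rises 14 mm within 16 mm, then runs level. Pass a bail over the point moving along +x, crossbar along y, with the hook between crossbar and block, then lower it.
- carriage (a joint): How far the hook is pulled down, m; 0 empty, stop at 0.11. Spring 60 N/m: 16 mm per 100 g. Lightly damped: a sample let go before the spring carries it, or while held too low, makes the hook jump (faster than 0.08 m/s is too fast). Judge by the force on the hand: let go when the hook bears the whole weight.
- tray: Fixed wooden tray 140 x 160 mm, rim 14 mm high, walls 6 mm thick. Origin at the centre of its underside. The inner floor is 6 mm above the table.
- tray_in (a point): Centre of the tray's inner floor.
- black_sample: Bystander: the same kind of sample with black stones and black grip. Same size and origin.
- yellow_sample: Bystander: the same kind of sample with yellow stones and yellow grip. Same size and origin.
- cup: Bystander: white plastic cup, 70 mm wide, 90 mm tall. Origin at its underside.
- jar: Bystander: clear jar, 68 mm wide, 70 mm tall. Origin at its underside.
Mind the look-alikes: they are no part of the job. Leave any yellow look-alike of the tray alone.

How it is judged:
On the way, in this order (a step that is already met when the one before it is completed fails the run):
1. the red sample hangs by its bail in the hook, let go and still, for 1.5 s (distance between red_sample_eye and hook_seat below 0.012 m and contact force between red_sample and scale above 1 N and contact force between each of the fingers, the arm and red_sample below 0.05 N and value of joint carriage above 0.012 m and velocity of joint carriage between -0.02 and 0.02 m/s and linear speed of red_sample below 0.03 m/s and angle between red_sample's own z axis and vertical below 0.25 rad), for 1.5 s.
2. the red sample is lifted clear of the hook (contact force between red_sample and scale below 0.05 N and value of joint carriage below 0.006 m and distance between red_sample_eye and hook_seat above 0.05 m), for 0.1 s.
At the end, for the whole second after the job is handed in: The red sample stands upright (within 0.1 rad) and at rest on the tray's inner floor (its underside within 4 mm of it), let go, and the hook is empty and back up (within 6 mm) (x of red_sample in the frame of tray_in between -0.05 and 0.05 m and y of red_sample in the frame of tray_in between -0.06 and 0.06 m and z of red_sample in the frame of tray_in between -0.004 and 0.004 m and angle between red_sample's own z axis and vertical below 0.1 rad and linear speed of red_sample below 0.02 m/s and value of joint carriage below 0.006 m); the robot touches nothing.
It fails at once if the hook jumps: it moves up or down faster than 0.08 m/s (velocity of joint carriage above 0.08 m/s or velocity of joint carriage below -0.08 m/s).
It fails at once if the sample is pushed against the scale with more than 12 N (contact force between red_sample and scale above 12 N).
It fails at once if the gripper pushes the scale with more than 5 N (contact force between any of the fingers, the arm and scale above 5 N).
It fails at once if the sample is set down hard on the tray (over 40 N) (contact force between red_sample and tray above 40 N).
It fails at once if a bystander is moved by more than 25 mm (distance of any of black_sample, yellow_sample, cup, jar from where it was at the start of the episode above 0.025 m).
It also fails if it takes over 72 s, if anything falls off the work surface, if the arm or the gripper's body presses on something with over 40 N, if the wrist force passes 120 N, or if a joint passes its speed limit or range.

## Working session

There is one attempt and no reset: what is moved stays moved. The work goes in short steps, each a Python script; the robot and the scene stay as the last script left them, time stands still between calls to the robot, and variables do not carry over. Pictures are saved under pics/ and viewed, at most 10 in all, crops included, and the job is handed in when it is done.

```bash
mkdir -p pics; python3 - <<'E'
from plant import r,eoat,vision
import cv2,numpy as np,pickle
for n in("top","side"):
    f=vision.grab_frame(n); pickle.dump(f,open(n+".pkl","wb"))
    cv2.imwrite(f"pics/{n}0.png",cv2.cvtColor(f["pixels"],cv2.COLOR_RGB2BGR))
    print(n,np.round(f["K"],1).tolist(),np.round(f["cam_to_world"],3).tolist())
s=r.observe();print(s["time"],s["tool_rot"],s["contact_force"])
E
```

```text
top [[430.6, 0.0, 249.5], [0.0, 430.6, 189.5], [0.0, 0.0, 1.0]] [[0.017, -0.997, 0.074, 0.369], [-1.0, -0.016, 0.015, -0.008], [-0.014, -0.074, -0.997, 1.518], [0.0, 0.0, 0.0, 1.0]]
side [[417.6, 0.0, 256.8], [0.0, 417.6, 192.3], [0.0, 0.0, 1.0]] [[-0.706, -0.373, 0.602, -0.358], [-0.708, 0.398, -0.583, 0.793], [-0.022, -0.838, -0.545, 0.918], [0.0, 0.0, 0.0, 1.0]]
0.1 [ 9.82865119e-01  1.84323563e-01 -1.35829215e-05 -9.90947799e-04] [-0.03532014 -0.52237425 -0.64848107]
```

View pics/top0.png

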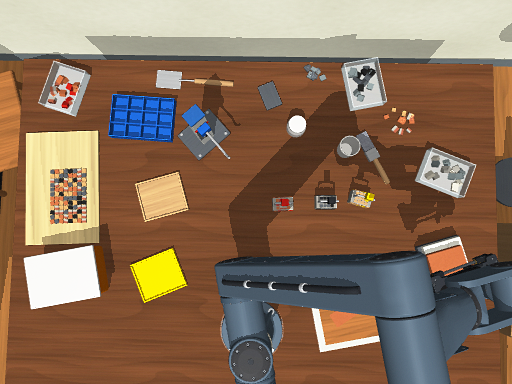

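View pics/side0.png

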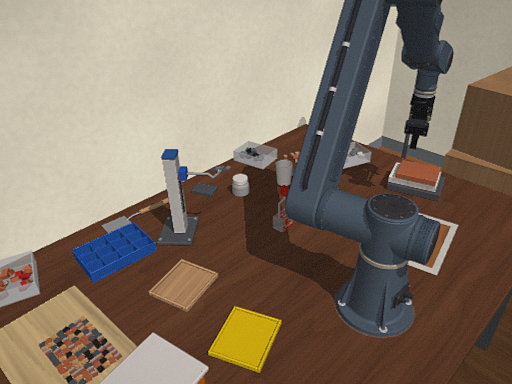

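Top view: red sample at (283,203), black (327,202), yellow (362,197); scale at (205,130) with its hook tip at about (229,158); wooden tray at (161,196), yellow look-alike at (158,275). 

Things that could pass for the red sample: black sample (327,202), yellow sample (362,197), red chips in the bin (68,85), orange chips (400,120). I choose (283,203) because of its red grip and will check it in a crop.

```bash
cat > h.py <<'E'
import cv2,numpy as np,pickle
def ray(f,uv):
    M=f["cam_to_world"]; d=M[:3,:3]@np.linalg.inv(f["K"])@np.array([uv[0],uv[1],1.]); return M[:3,3],d
def onz(f,uv,z):
    o,d=ray(f,uv); return o+d*(z-o[2])/d[2]
def tri(f1,a,f2,b):
    o1,d1=ray(f1,a);o2,d2=ray(f2,b)
    t=np.linalg.lstsq(np.c_[d1,-d2],o2-o1,rcond=None)[0]
    p,q=o1+t[0]*d1,o2+t[1]*d2; return (p+q)/2,np.linalg.norm(p-q)
def proj(f,p):
    M=f["cam_to_world"]; c=f["K"]@(M[:3,:3].T@(np.asarray(p)-M[:3,3])); return c[:2]/c[2]
def mask(f,lo,hi,roi):  # HSV mask inside roi x0,y0,x1,y1
    m=cv2.inRange(cv2.cvtColor(f["pixels"],cv2.COLOR_RGB2HSV),np.array(lo),np.array(hi))
    k=np.zeros_like(m);x0,y0,x1,y1=roi;k[y0:y1,x0:x1]=m[y0:y1,x0:x1];return k
def big(m):
    c=max(cv2.findContours(m,cv2.RETR_EXTERNAL,cv2.CHAIN_APPROX_NONE)[0],key=cv2.contourArea);return c
def crop(f,roi,s):
    x0,y0,x1,y1=roi;return cv2.resize(cv2.cvtColor(f["pixels"][y0:y1,x0:x1],cv2.COLOR_RGB2BGR),None,fx=s,fy=s,interpolation=cv2.INTER_CUBIC)
E
python3 - <<'E'
from h import *
T=pickle.load(open("top.pkl","rb"));S=pickle.load(open("side.pkl","rb"))
a=crop(T,(170,90,300,220),4.5); b=crop(S,(155,140,220,250),4); c=crop(S,(260,150,310,240),3)
im=np.zeros((585,800,3),np.uint8); im[:585,:585]=a; 
b=cv2.resize(b,(210,355));c=cv2.resize(c,(127,229));im[:355,588:798]=b;im[356:585,588:715]=c
cv2.imwrite("pics/crop.png",im)
m=mask(T,(15,50,120),(22,180,255),(125,160,200,230));c=big(m);
bx=cv2.minAreaRect(c);print("tray px",bx)
P=np.array([onz(T,p,0.02)[:2] for p in cv2.boxPoints(bx)]);print("tray",P.mean(0),np.linalg.norm(np.diff(P,axis=0),axis=1),P[1]-P[0])
for n,f,roi in(("T",T,(265,185,300,220)),("S",S,(265,170,300,240))):
    for lo,hi in(((0,150,90),(6,255,255)),((172,150,90),(180,255,255))):
        m=mask(f,lo,hi,roi);ys,xs=np.nonzero(m);print(n,len(xs),list(zip(xs,ys))[:60])
for n,f,roi in(("T",T,(170,90,230,160)),("S",S,(150,140,200,190))):
    m=mask(f,(100,120,80),(118,255,255),roi)
    _,_,st,ce=cv2.connectedComponentsWithStats(m);print(n,st.tolist(),ce.tolist())
E
```

```text
tray px ((161.28460693359375, 196.37692260742188), (39.46760559082031, 45.60700988769531), 74.74488067626953)
tray [0.45080455 0.32302397] [0.15976568 0.13878379 0.15866899] [ 0.0447486  -0.15337091]
T 67 [(np.int64(280), np.int64(199)), (np.int64(281), np.int64(199)), (np.int64(282), np.int64(199)), (np.int64(283), np.int64(199)), (np.int64(284), np.int64(199)), (np.int64(285), np.int64(199)), (np.int64(286), np.int64(199)), (np.int64(287), np.int64(199)), (np.int64(279), np.int64(200)), (np.int64(280), np.int64(200)), (np.int64(281), np.int64(200)), (np.int64(282), np.int64(200)), (np.int64(283), np.int64(200)), (np.int64(284), np.int64(200)), (np.int64(285), np.int64(200)), (np.int64(286), np.int64(200)), (np.int64(287), np.int64(200)), (np.int64(288), np.int64(200)), (np.int64(279), np.int64(201)), (np.int64(280), np.int64(201)), (np.int64(281), np.int64(201)), (np.int64(282), np.int64(201)), (np.int64(283), np.int64(201)), (np.int64(284), np.int64(201)), (np.int64(285), np.int64(201)), (np.int64(286), np.int64(201)), (np.int64(287), np.int64(201)), (np.int64(288), np.int64(201))
[... 3187 characters left out ...]
), (np.int64(282), np.int64(192)), (np.int64(285), np.int64(192)), (np.int64(286), np.int64(192)), (np.int64(284), np.int64(193)), (np.int64(286), np.int64(219)), (np.int64(284), np.int64(227)), (np.int64(286), np.int64(228))]
T [[0, 0, 512, 384, 196027], [170, 98, 6, 44, 177], [182, 104, 23, 23, 284], [197, 122, 14, 15, 120]] [[255.6978834548302, 191.71659516291123], [171.79661016949152, 116.51412429378531], [193.01408450704224, 115.12323943661971], [203.59166666666667, 129.04166666666666]]
S [[0, 0, 512, 384, 196368], [162, 149, 16, 10, 132], [178, 167, 9, 14, 108]] [[255.5980353214373, 191.53539782449278], [169.46212121212122, 153.59848484848484], [182.40740740740742, 173.46296296296296]]
```

View pics/crop.png

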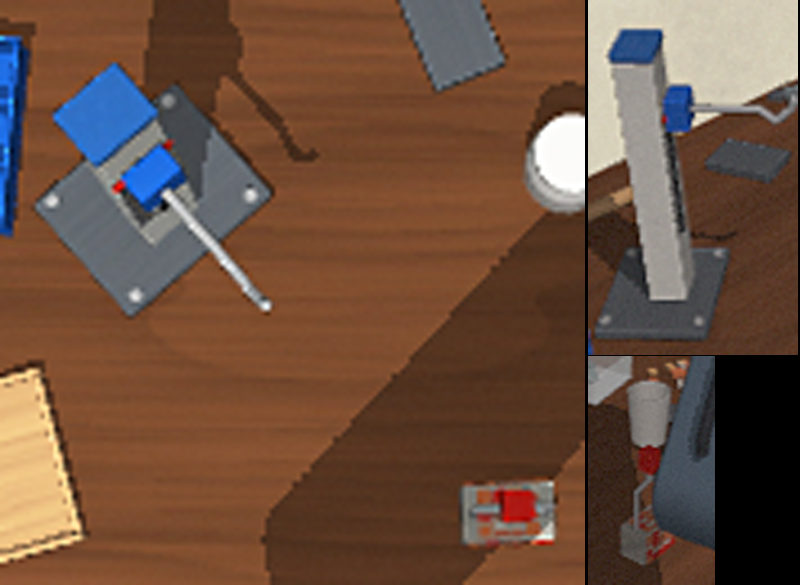

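The crop confirms the choice: red grip at about (285,202) in the top view, bail along image horizontal (world y), red chips. The scale's bolts, column cap and rod tip (about (229,158)) are clear.

```bash
python3 - <<'E'
from h import *
T=pickle.load(open("top.pkl","rb"));S=pickle.load(open("side.pkl","rb"))
cp=lambda u,v:(170+(u+.5)/4.5-.5,90+(v+.5)/4.5-.5)
B=np.array([onz(T,cp(*p),.012)[:2] for p in((51,201),(168,101),(251,195),(136,295))])
ex=(B[1]-B[2])+(B[0]-B[3]);ex/=np.linalg.norm(ex);print("base",B.mean(0),np.linalg.norm(B[0]-B[1]),np.linalg.norm(B[1]-B[2]),"yaw bolts",np.degrees(np.arctan2(ex[1],ex[0])))
col=onz(T,(193.0,115.1),.316)[:2]
tip=onz(T,cp(265,306),.252)[:2];root=onz(T,cp(168,195),.246)[:2]
print("col",col,"tip",tip,np.linalg.norm(col-tip)); d=root-tip;print("rod yaw",np.degrees(np.arctan2(d[1],d[0])),"col-tip yaw",np.degrees(np.arctan2(*(col-tip)[::-1])))
print("tri cap",tri(T,(193.0,115.1),S,(169.5,152.5)))
g=cp(518,506);print("grip",g,onz(T,g,.163),tri(T,g,S,(283.6,190)))
m=mask(S,(0,0,110),(180,60,255),(186,155,240,185));_,_,st,ce=cv2.connectedComponentsWithStats(m);print(st[1:].tolist())
for p in((462,481),(553,481),(553,545),(462,545)):print(onz(T,cp(*p),.05)[:2])
cv2.imwrite("pics/rod.png",crop(S,(170,145,260,195),8))
E
```

```text
base [0.67652223 0.1826335 ] 0.12168146887545836 0.10029819353785266 yaw bolts 42.65774716084693
col [0.66720411 0.17479016] tip [0.5564552  0.07550417] 0.14873812335551037
rod yaw 41.83095295850047 col-tip yaw 41.876107730549684
tri cap (array([0.66735925, 0.1750105 , 0.31627341]), np.float64(0.0006631319584097058))
grip (284.72222222222223, 202.05555555555554) [ 0.43139851 -0.09857863  0.163     ] (array([ 0.43218887, -0.099113  ,  0.15149411]), np.float64(0.0007067522075258066))
[[186, 155, 54, 24, 743], [217, 167, 3, 1, 3], [226, 166, 4, 2, 6], [232, 173, 8, 12, 73]]
[ 0.45483589 -0.06351506]
[ 0.4559819 -0.1324246]
[ 0.4075253  -0.13291282]
[ 0.40635004 -0.06417127]
```

View pics/rod.png

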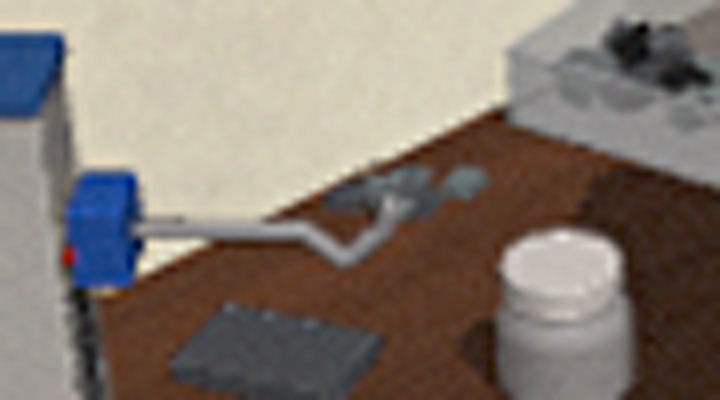

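The side crop shows the hook's V bottom at about px (213,177) and its point at (220,170), in line with the column cap's fix (z 0.316, ray gap 0.7 mm). The sizes match (tray 159x139, block 69x48), so I go for the grip.

```bash
cat >> h.py <<'E'
from scipy.spatial.transform import Rotation as Rn
YAW=np.radians(41.9); EX=np.array([np.cos(YAW),np.sin(YAW),0]); SEAT=np.array([.6673,.1749,.230])-.12*EX
GR=np.array([.4318,-.0988,0]); TRAY=np.array([.4508,.323,.006]); OFF=.132; EO=.1125-OFF  # OFF: TCP above sample origin
def down(a): return (Rn.from_euler("z",a)*Rn.from_euler("x",np.pi)).as_quat()
def force(r,n=12,dt=.03):
    F=[]
    for _ in range(n): r.sleep(dt);F.append(r.observe()["contact_force"])
    return np.mean(F,0).round(3),np.std(F,0).round(3)
E
python3 - <<'E'
from h import *
from plant import r,eoat,vision
S=pickle.load(open("side.pkl","rb"));T=pickle.load(open("top.pkl","rb"))
print("seat",SEAT,proj(S,SEAT-[0,0,.004]),proj(S,SEAT+[0,0,.02]-.02*EX),proj(T,SEAT+[0,0,.022]-.02*EX))
for p,a in((SEAT-.1*EX-[0,0,EO-.04],YAW),(SEAT-[0,0,EO+.09],YAW),(TRAY+[0,0,.3],.285)):
    q=r.inverse_kinematics(p,down(a));print(None if q is None else np.round(q,2))
s=r.observe();p=np.array(s["tcp_pos"]);p[2]=.3
r.movel(p,vel=.2); r.move_ptp(GR+[0,0,.26],down(0)); print("tare",force(r))
r.movel(GR+[0,0,OFF],vel=.12); eoat.gripper_close(squeeze=45)
s=r.observe();print("w",s["width"],s["finger_force"],s["tcp_pos"])
r.movel(GR+[0,0,OFF+.01],vel=.03);r.movel(GR+[0,0,.26],vel=.1);r.sleep(.4);print("lift",force(r),r.observe()["time"],r.observe()["width"])
for n in("top","side"):
    f=vision.grab_frame(n);pickle.dump(f,open(n+"1.pkl","wb"));cv2.imwrite(f"pics/{n}1.png",crop(f,(120,60,392,264) if n=="top" else (120,100,392,304),2.9))
E
```

```text
seat [0.57798261 0.09476009 0.23      ] [210.10586791 177.62316341] [215.68961501 171.24054812] [226.56166657 155.36217538]
[-0.17  0.26  1.61 -0.    1.27  0.67]
[-0.03  0.52  1.57 -0.    1.04  0.81]
[ 0.42  0.32  1.47 -0.    1.35  1.71]
tare (array([ 0.154,  0.032, -0.036]), array([0.383, 0.386, 0.761]))
w 0.021394210711131633 44.5392769575119 [ 0.43164021 -0.09873973  0.13197107]
lift (array([-0.065,  0.165, -4.165]), array([0.497, 0.632, 0.515])) 7.9667 0.02199880404860304
```

View pics/side1.png

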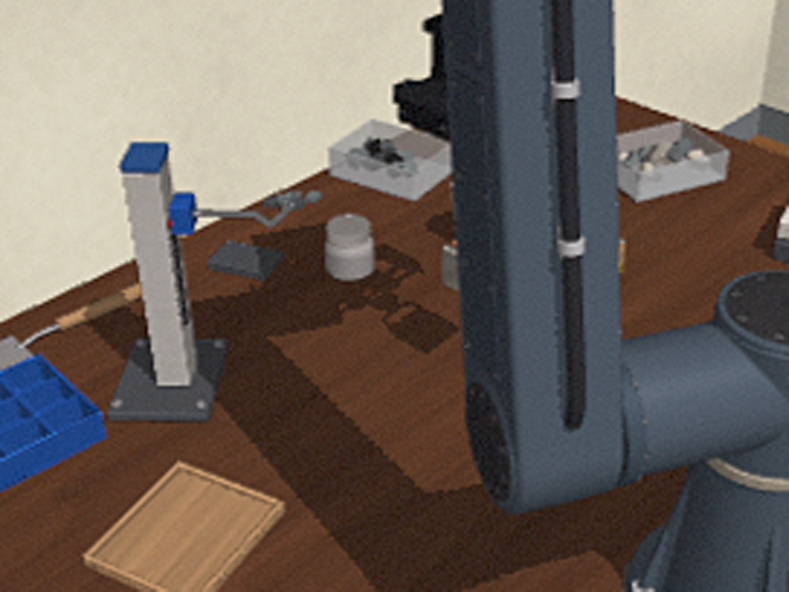

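Side view: the sample is held up behind the arm, with the scale and tray unobstructed. The predicted hook point is about 3 px short of the measured one, so I take the seat directly from the hook's own pixels.

```bash
python3 - <<'E'
from h import *
from plant import r,eoat,vision
S=pickle.load(open("side.pkl","rb"));T=pickle.load(open("top.pkl","rb"))
cs=lambda u,v:(170+(u+.5)/8-.5,145+(v+.5)/8-.5)
v=onz(S,cs(345,252),.226);t=onz(S,cs(397,202),.250)
col=np.array([.6673,.1749]);R=np.array([[EX[0],EX[1]],[-EX[1],EX[0]]])
for n,p in(("V",v),("tip",t),("kink",onz(S,cs(305,230),.240)),("tipTop",onz(T,(228.5,157.5),.252)),("triTip",None)):
    if p is None: p,e=tri(T,(228.3,157.3),S,cs(399,200));print("gap",e)
    print(n,p,"scale frame",R@(p[:2]-col))
x,y=[],[]
m=mask(T,(0,0,120),(180,45,255),(205,131,232,161));ys,xs=np.nonzero(m)
P=np.array([onz(T,(a,b),.245)[:2] for a,b in zip(xs,ys)]);Q=(P-col)@R.T;Q=Q[(abs(Q[:,1])<.02)]
h=np.histogram(Q[:,0],np.arange(-.16,-.03,.01));print(h[0]);print("min x",np.sort(Q[:,0])[:5])
for a in np.arange(-.16,-.04,.02):
    k=(Q[:,0]>=a)&(Q[:,0]<a+.02);print(round(a,2),k.sum(),Q[k,1].mean() if k.any() else 0)
f=pickle.load(open("top1.pkl","rb"));m=mask(f,(0,150,60),(8,255,255),(230,140,330,230));print("held red",m.sum()//255)
E
```

```text
V [0.57944776 0.08270721 0.226     ] scale frame [-0.12695879 -0.00994957]
tip [0.5618322  0.06779517 0.25      ] scale frame [-0.15002899 -0.00928454]
kink [0.58566943 0.09696774 0.24      ] scale frame [-0.11280428 -0.00349033]
tipTop [0.55678753 0.07551116 0.252     ] scale frame [-0.14863081 -0.00017243]
gap 0.004002646461813558
triTip [0.55531344 0.07435917 0.25646928] scale frame [-1.5049733e-01 -4.5426415e-05]
[ 0  6  8  6  8  9  7  9  8 29 23  3]
min x [-0.1496716  -0.14771204 -0.14739095 -0.14543098 -0.14347088]
-0.16 6 -4.941130226183561e-05
-0.14 14 -0.0002807777077030517
-0.12 17 -0.0005378161168745541
-0.1 16 -0.0018618885653954474
-0.08 37 0.0034120548251551073
-0.06 26 -0.0010267865292736301
held red 0
```

View pics/top1.png

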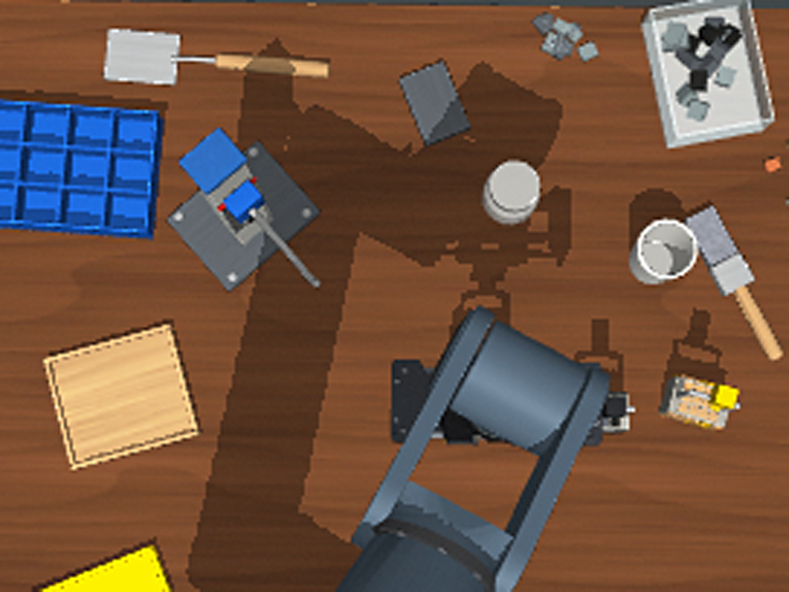

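Top view: the arm is over the lifted sample, and the black sample (~(617,408) in the crop) and the others look unmoved. The rod tip gives a seat about 125 mm from the column cap, with no lateral offset. Next: move to a standoff, rotate, and pass over the point.

```bash
cat >> h.py <<'E'
SEAT=np.array([.6673,.1749,.230])-.125*EX
E
python3 - <<'E'
from h import *
from plant import r,eoat,vision
def at(d,ez): p=SEAT+d*EX; p[2]=ez-EO; return p
r.movel(GR+[0,0,.288],vel=.1)
r.movel(at(-.09,.268),vel=.12,frame=down(YAW)); r.sleep(.5)
print("F",force(r,40,.03),r.observe()["tcp_pos"],at(-.09,.268),r.observe()["time"])
print("hit",r.movel(at(-.045,.268),vel=.04,threshold=3.5))
f=vision.grab_frame("side");a=crop(f,(180,120,260,220),6)
print("hit",r.movel(at(0,.268),vel=.03,threshold=3.5))
f=vision.grab_frame("side");b=crop(f,(180,120,245,220),6)
cv2.imwrite("pics/over.png",cv2.hconcat([a[:, :390],b]));print(force(r),r.observe()["time"])
E
```

```text
F (array([-0.072, -0.193, -4.175]), array([0.529, 0.396, 0.444])) [0.50724358 0.03130911 0.28748697] [0.50727302 0.031316   0.2875    ] 11.7333
hit False
hit False
(array([-0.161,  0.034, -4.11 ]), array([0.443, 0.486, 0.459])) 15.1583
```

View pics/over.png

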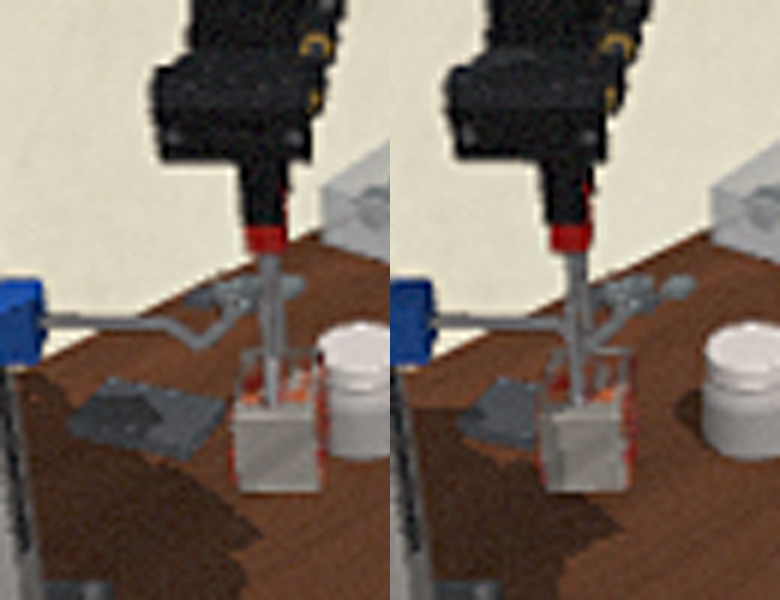

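Both panels show the bail edge-on, with the hook passing between crossbar and block. The bail line (~px 211 in the full frame) is about 2 px on the column side of the V (~213), so I shift 4 mm outward before lowering, checking the load as the hook sinks.

```bash
cat >> h.py <<'E'
def at(d,ez): p=SEAT+d*EX; p[2]=ez-EO; return p
E
python3 - <<'E'
from h import *
from plant import r,eoat,vision
D=-.004
r.movel(at(D,.268),vel=.02); r.movel(at(D,.236),vel=.03)
for z in(.222,.210,.195,.18):
    r.movel(at(D,z),vel=.02);F,s=force(r,16,.03);print(z,F,R if 0 else F[:2]@EX[:2],"exp",-4.15+60*max(0,.230-z),r.observe()["time"])
f=vision.grab_frame("side");cv2.imwrite("pics/load.png",crop(f,(160,120,260,230),5))
E
```

```text
0.222 [ 0.256 -0.259 -3.49 ] 0.01757512396817437 exp -3.67 18.1083
0.21 [ 0.368 -0.457 -2.663] -0.03129282883720364 exp -2.9499999999999993 19.3917
0.195 [ 0.086 -0.522 -1.948] -0.2845978009800071 exp -2.0500000000000003 20.825
0.18 [ 0.195 -0.344 -1.089] -0.08459364756696496 exp -1.1499999999999995 22.2583
```

View pics/load.png

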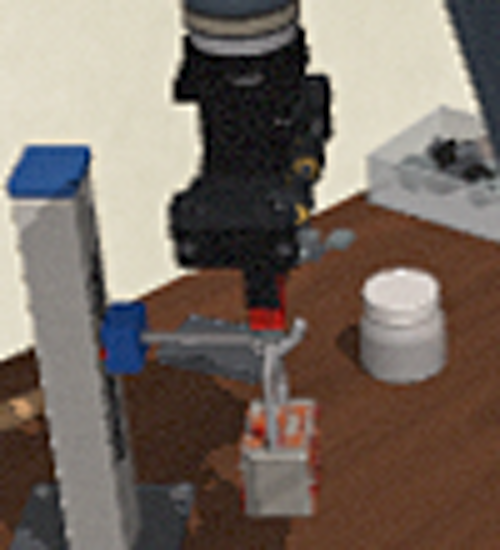

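The crop shows the bail crossbar in the V, and the measured load rises at 60 N/m. I ease down to zero hand force, check it, and release.

```bash
python3 - <<'E'
from h import *
from plant import r,eoat,vision
D=-.004; z=.1645
r.movel(at(D,z),vel=.015)
for i in range(3):
    F,s=force(r,50,.03);print(z,F,r.observe()["time"])
    if abs(F[2])<.09: break
    z+=F[2]/60; r.movel(at(D,z),vel=.01)
eoat.ungrasp();print("rel",r.observe()["width"],r.observe()["time"])
for i in range(7):
    r.sleep(.5); f=vision.grab_frame("side"); m=mask(f,(0,150,70),(7,255,255),(190,160,240,200));ys,xs=np.nonzero(m);print(len(xs),xs.mean().round(2),ys.mean().round(2))
f=vision.grab_frame("side");cv2.imwrite("pics/hang.png",crop(f,(160,120,260,230),5));print(r.observe()["time"],z,force(r))
E
```

```text
0.1645 [ 0.153 -0.595 -0.09 ] 25.1583
0.163 [ 0.273 -0.637 -0.044] 27.125
rel 0.08703884870852654 28.3833
38 215.53 184.16
39 215.64 183.56
38 215.84 183.76
39 215.62 184.03
38 215.03 183.29
41 214.98 183.8
40 215.95 184.3
32.2833 0.163 (array([0.082, 0.065, 0.03 ]), array([0.408, 0.461, 0.515]))
```

View pics/hang.png

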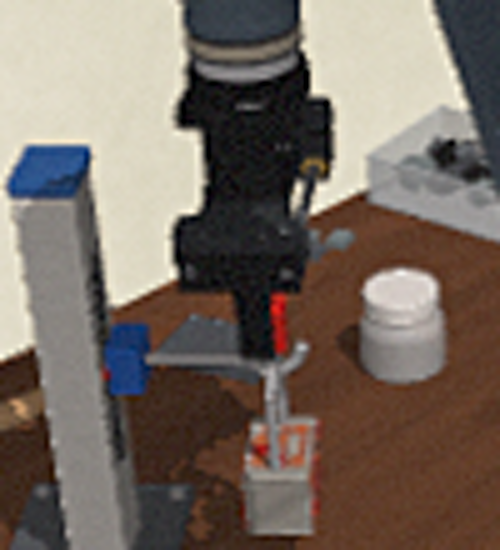

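The crop shows the sample hanging free in the hook with the open fingers either side of the grip. The grip position is steady to within a pixel. I let it hang a bit longer, then regrip, ease it off and carry it to the tray.

```bash
python3 - <<'E'
from h import *
from plant import r,eoat,vision
D=-.004; r.sleep(2.5)
eoat.gripper_close(squeeze=45);s=r.observe();print(s["width"],s["finger_force"],force(r),s["time"])
r.movel(at(D,.205),vel=.025);print(force(r,8))
r.movel(at(D,.240),vel=.022);print(force(r,8)); r.movel(at(D,.269),vel=.03)
print("hit",r.movel(at(-.05,.269),vel=.035,threshold=3.5));r.movel(at(-.13,.269),vel=.08);print(force(r,16),r.observe()["width"],r.observe()["time"])
f=vision.grab_frame("side");cv2.imwrite("pics/off.png",crop(f,(140,100,300,220),5))
E
```

```text
0.02130496112741626 44.69750761985779 (array([0.122, 0.636, 0.047]), array([0.667, 0.479, 0.614])) 36.2583
(array([ 0.583,  0.371, -2.789]), array([0.294, 0.644, 0.294]))
(array([-0.163,  0.005, -4.256]), array([0.654, 0.495, 0.418]))
hit False
(array([ 0.11 , -0.253, -4.287]), array([0.674, 0.471, 0.443])) 0.021831704329003696 45.0333
```

View pics/off.png

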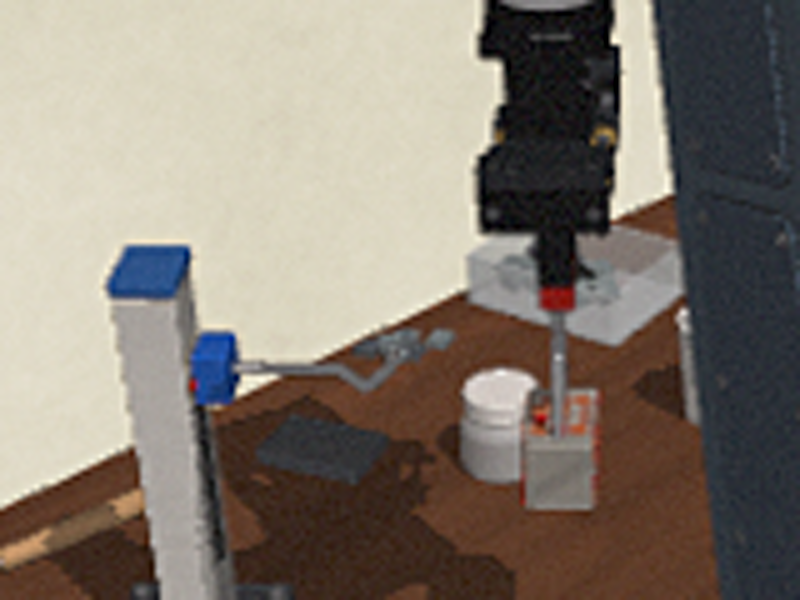

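The sample is clear of the hook, upright, and the hook is back up. Next: place it on the tray.

```bash
python3 - <<'E'
from h import *
from plant import r,eoat,vision
q=down(.285); t=lambda h:TRAY+[0,0,OFF+h]
r.movel(t(.14),vel=.13,frame=q); r.movel(t(.015),vel=.08); r.sleep(.3)
hit=r.movel(t(-.006),vel=.012,threshold=2.5);z=r.observe()["tcp_pos"][2];print(hit,z-t(0)[2],force(r,8))
eoat.ungrasp();r.sleep(.2);r.movel(t(.12),vel=.12);print(r.observe()["time"],force(r,4))
r.movel(np.array([.45,.05,.27]),vel=.2)
T=vision.grab_frame("top");S=vision.grab_frame("side")
g=[]
for f,c,e in((T,TRAY+[0,0,.165],14),(S,TRAY+[0,0,.149],14)):
    u,v=proj(f,c).astype(int);m=mask(f,(0,170,80),(5,255,255),(u-e,v-e,u+e,v+e));M=cv2.moments(big(m));g.append((M["m10"]/M["m00"],M["m01"]/M["m00"]));print((u,v),g[-1],M["m00"])
print("grip",tri(T,g[0],S,g[1]),"exp",TRAY+[0,0,.15])
T0=pickle.load(open("top.pkl","rb"))
for n,roi in(("cup/jar",(280,105,310,140)),("black/yellow",(312,180,385,215)),("jar",(330,130,362,162))):
    x0,y0,x1,y1=roi;print(n,cv2.phaseCorrelate(*[cv2.cvtColor(f["pixels"][y0:y1,x0:x1],cv2.COLOR_RGB2GRAY).astype(np.float64) for f in(T0,T)]))
print(r.observe()["time"])
E
```

```text
True 0.0003614808661117075 (array([ 1.295, -0.968,  6.029]), array([0.614, 0.569, 0.468]))
53.7333 (array([0.648, 0.06 , 0.142]), array([0.152, 0.602, 0.506]))
(np.int64(150), np.int64(193)) (152.6632302405498, 193.61168384879724) 48.5
(np.int64(178), np.int64(245)) (178.71248025276458, 244.86097946287518) 105.5
grip (array([0.45167515, 0.3208839 , 0.15612746]), np.float64(0.00045755884252543684)) exp [0.4508 0.323  0.156 ]
cup/jar ((-0.035071334660703, 0.054947372072128076), 0.9617135947993377)
black/yellow ((0.5153703573990498, -0.018996965450263303), 0.9568202269423465)
jar ((-0.05800515912829596, 0.4550708719529908), 0.7724163254915858)
55.4833
```

The sample stands upright in the tray with its grip at the expected height, and the bystanders have moved less than a pixel. I hand it in.

```bash
python3 -c "
from plant import workorder
print(workorder.finish_job())"
```

```text
the job is handed in; nothing more can be done
None
```

I weighed the red sample on the hook (about 4.2 N, roughly 0.42 kg), stood it upright in the wooden tray with nothing else visibly moved, and handed the job in at about 56 s; the hand-in call returned no verdict.

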